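Shutter the detector and open a light-tight cuvette holder

ROBOT

A 6-joint arm with a two-finger parallel gripper is mounted at the origin on a cart in front of the work surface, level with it; the furniture and walls round the work are solid. World frame = base frame: x ahead of the robot, y to its left, z up, the work surface at z = 0. Lengths are in m, angles in rad, forces in N, time in s.
With the tool pointing down it reaches from about 0.3 to 0.875 m from the base axis. Payload 6.4 kg.
Tool frame: the origin (TCP) lies midway between the tips of the shut fingers; the grasp point (between the pads) lies 19 mm behind it; z points along the fingers, y is the line along which they close (so a half turn about z gives the same grasp; the last joint's range is limited). The gripper opens to 85 mm and grips with 20 to 120 N. Pads are 22 mm wide; open, the fingers measure 114 mm over their backs; the gripper's body (76 mm by 85 mm) begins 54 mm behind the grasp point. The pads swing forward as they close: fully open they stand 13 mm farther back than shut.
Start: joints at [-1.386, 0.181, 1.607, -0, 1.354, -0.206], TCP at [0.219, -0.532, 0.231] pointing down, gripper open.
Joint ranges: [-2.99, 2.99], [-0.89, 2.07], [0.3, 2.58], [-1.14, 4.28], [0, 2.63], [-3.12, 3.12]. Speed limits (rad/s): [2.57, 2.57, 3.01, 3.14, 3.14, 3.14].

INTERFACE

Orientations are given as a unit quaternion [w, x, y, z].
In Python, from bench import sensors, vision, ctrl gives the robot as it stands.
- The arm moves only by the tool carry_out, never from a script. Its argument "deltas" is text: rows parted by semicolons, each of 7 numbers parted by spaces: the shift along the tool's x, y, z in mm, then the turn, a rotation vector about the tool's x, y, z in rad, then the closure, from 0 (fully open) to 1 (shut). In form: tx ty tz ax ay az claw; .... A call has 1 to 12 rows; each row is the pose to reach, as a shift and turn from the pose commanded when the call began, along the tool's axes at that moment; what a row does not reach only later rows make up. A row lasts 1/8 s, in which the tool goes at most 62.5 mm and 10.7 degrees, less where a joint would pass 70% of its speed; a pose out of reach is approached as far as the arm can. A call with a gripper value outside its range is refused whole. The fingers move at their own pace and stop on an object; the grip force is fixed at half the most. Time passes only in rows, so rows that repeat a pose let the fingers close. It gives the time, the measured TCP pose, the force, the opening and the grip force at its end, in the units of the state.
- sensors.get_obs(): the state, without advancing time (a new reading comes with each control period).
- vision.camera(name): name is "side" or "top" or "wrist"; returns the picture (384x512x3 uint8, blue, green, red); there is no depth.
- vision.camera_model(name): a dict with "K" (3x3 intrinsics, pixels), "extrinsics" (4x4, takes a point from world to camera coordinates); the wrist camera has in their place "hand_eye" (4x4, takes a point from camera to tool coordinates, whose origin is the TCP and whose axes are the flange's). Camera axes: x right, y down, z forward; pixel columns grow to the right and rows downward; lengths in m; the calibration is good to about 2 mm. A picture is of the moment at which its call begins: read the wrist's pose just before it. camera_model takes no time and is no camera call.
- ctrl.hand_in(): hands the job in; it is judged then, once.
The state is a dict: "time_s": time; "q": joint angles; "dq": joint speeds; "joint_efforts": joint torques, N m; "eef_pos": TCP position; "eef_rot": TCP orientation; "wrist_force": force on the tool from outside, world axes, zero at the start; "torque": the same for the moment, N m; "opening": opening from 0.0 (shut) to 1.0 (fully open); "grasp_force": force on a finger pad.
Only numpy, scipy, OpenCV 4.12 (cv2) and the standard library are available. Lean on these libraries where they do the work, as an engineer would, in place of code of your own. Each camera call takes 0.05 s, during which the arm holds its last target. There are 200 camera calls.

TASK

The measurement is over and the cuvette holder is to be opened for the next sample. First push the red shutter slide on top of the detector side all the way closed (away from the latch side, towards the green dot) so that room light cannot reach the detector; then press the blue release tab at the front until the lid springs up, and push the lid the rest of the way over until it rests fully open against its stop. This is all touching and pushing with the fingers: pick nothing up, do not shove or tip the holder, leave the cuvette standing in its well and do not disturb the things around.

Things in the scene. Friction and masses are not known exactly. Their poses are not given: they have to be found in the camera images.
- holder: Black cuvette holder, 2.2 kg, loose on rubber feet; origin on the table under the middle of its 80 x 80 mm chamber. Own axes: -x front (latch), +x rear (hinge), -y shutter housing and detector, +y fibre port, z up. Foot plate x -60..70, y -98..52, top z 12 mm. Closed grey lid x -42..40, y -42..42, z 60..68 mm. Housing x -31..31, y -70..-41, flat top z 68; detector to y -119, top z 62
- lid (a joint): Lid angle (rad): 0 shut and latched, 1.92 fully open at its stop. Once released, a sprung pin throws it up to about 0.75 (some 43 degrees), where it stays until pushed. From there it is light (under 1 N at its edge, damped); past about 1.7 it falls against the stop by itself and stays
- latch (a joint): Angle of the blue release tab (rad): 0 at rest, 0.30 right down; springs back when let go. Its hook lets go of the lid at about 0.15. At tab_press it takes 1 N to start, about 3.5 N when the lid goes and 5 N at the end
- shutter (a joint): Shutter slide (m): 0 fully open, 0.018 fully closed at its stop; grows along the holder's +x. Starts open or nearly so; needs 1 to 2 N and stays where it is left
- tab_press (a point): Point to press on top of the blue tab, 12 mm behind its front end and 51 mm over the table. The tab is a thin paddle, 28 mm wide (y), sticking out level in front of the chamber, free above and in front; pressing moves this point 8 mm down. The latch's hook stands 22 mm behind the point, 16 mm higher, and swings 5 mm frontward as the tab goes down
- shutter_tab (a point): Centre of the red slide's finger tab: a block 8 mm (x) x 18 mm (y) x 12 mm (z) that stands 0.5 mm over the flat top of the shutter housing; its top lies 6 mm above this point. Push its front (-x) face along the holder's +x
- lid_edge (a point): Middle of the lid's front edge, half-way up its 8 mm thickness, 82 mm from the hinge line; it swings with the lid, up and towards the holder's +x
- lid_hinge (a point): Middle of the lid's hinge line (which runs along the holder's y), at x = +40, z = 60 mm of the holder. The point turns with the lid
- cuvette_mid (a point): Loose amber cuvette, 12.5 x 12.5 x 39 mm with a white cap, standing upright in the well in the middle of the chamber under the lid; the point is 20 mm above its foot. Its top stays below the chamber's rim
- vial_1: Glass sample vial with a black cap, 22 mm across, 52 mm tall, standing; origin at the centre of its underside. A bystander: leave it alone
- vial_2: A second vial like it; origin at the centre of its underside. A bystander: leave it alone
- petri_dish: Clear dish, 61 mm across, 14 mm tall; origin at the centre of its underside. A bystander: leave it alone
- eyewear_case: Black moulded goggle case, 64 x 124 x 48 mm tall; origin at the centre of its underside. A bystander: leave it alone
- screw_tin: Round metal tin, 59 mm across, 23 mm tall; origin at the centre of its underside. A bystander: leave it alone
- lens_tube_short: Black lens tube, 31 mm across, 26 mm tall; origin at the centre of its underside. A bystander: leave it alone
- flush_cutter: Small cutter with red grips, 124 x 50 mm, 14 mm tall, long side along its x; origin at the centre of its underside. A bystander: leave it alone

How it is judged:
On the way, in this order (a step that is already met when the one before it is completed fails the run):
1. the shutter slide is pushed closed while the lid is still latched (value of joint shutter above 0.0145 m and value of joint lid below 0.1 rad), for 0.2 s.
2. the release tab is pressed and the lid springs up (value of joint shutter above 0.0145 m and value of joint lid above 0.4 rad), for 0.1 s.
3. the lid is pushed over to its stop (value of joint shutter above 0.0145 m and value of joint lid above 1.8 rad), for 0.2 s.
At the end, for the whole second after the job is handed in: The shutter slide is within 3.5 mm of its closed stop, the lid rests open (angle over 1.8 of 1.92 rad), the release tab has sprung back, the holder stands level and still within 25 mm of where it stood, and the cuvette stands in its well (all of step 3 and value of joint lid below 2 rad and value of joint latch below 0.06 rad and linear speed of holder below 0.01 m/s and distance of holder from where it was at the start of the episode below 0.025 m and angle between holder's own z axis and vertical below 0.03 rad and z of cuvette_mid in the frame of holder below 0.043 m and horizontal distance between cuvette_mid and holder below 0.006 m); the robot touches nothing.
It fails at once if the lid was lifted while the detector's shutter was still open (value of joint lid above 0.12 rad and value of joint shutter below 0.0135 m).
It fails at once if the holder was lifted or tipped (height (world z) of holder above 0.012 m or angle between holder's own z axis and vertical above 0.15 rad).
It fails at once if the holder was shoved more than 25 mm (distance of holder from where it was at the start of the episode above 0.025 m).
It fails at once if the cuvette was lifted out of its well (z of cuvette_mid in the frame of holder above 0.049 m).
It fails at once if a thing standing around was moved by more than 15 mm, tipped or lifted (distance of any of vial_1, vial_2, petri_dish, eyewear_case, screw_tin, lens_tube_short, flush_cutter from where it was at the start of the episode above 0.015 m or angle between any of vial_1, vial_2, petri_dish, eyewear_case, screw_tin, lens_tube_short, flush_cutter's own z axis and vertical above 0.3 rad).
It also fails if it takes over 50 s, if anything falls off the work surface, if the arm or the gripper's body presses on something with over 40 N, if the wrist force passes 120 N, or if a joint passes its speed limit or range.

## Working session

There is one attempt and no reset: what is moved stays moved. The work goes in short steps, Python scripts to look and compute and a tool call to move; the robot and the scene stay as the last step left them, time stands still between calls to the robot, and variables do not carry over. Pictures are saved under pics/ and viewed, at most 13 in all, crops included, and the job is handed in when it is done.

Besides the shell and the picture viewer there is one more tool, called after "Emit:" as name(argument=value, ...) on one line, values as JSON. carry_out: Moves the arm, as the interface text tells. Its arguments: {"type":"object","properties":{"deltas":{"type":"string"}},"required":["deltas"]}

```bash
mkdir -p pics; python3 - <<'E'
from bench import sensors, vision, ctrl
import cv2,numpy as np
o=sensors.get_obs();print(o)
for n in("top","side","wrist"):
    im=vision.camera(n);cv2.imwrite(f"pics/{n}0.png",im);m=vision.camera_model(n)
    print(n,{k:np.round(np.array(v),4).tolist() for k,v in m.items() if not isinstance(v,str)})
a=[cv2.imread(f"pics/{n}0.png") for n in("top","side")]
E
```

```text
{'time_s': 0.0, 'q': array([-1.38627622e+00,  1.81543002e-01,  1.60801955e+00, -4.34275370e-05,
        1.35378699e+00, -2.06308683e-01]), 'dq': array([-0.00034818,  0.00073891, -0.00073388,  0.0018885 , -0.00099311,
       -0.00069786]), 'joint_efforts': array([-6.54406995e-04, -4.44873941e+01, -3.51337123e+01, -4.27032428e-04,
        8.91941978e-03,  5.74798278e-06]), 'eef_pos': array([ 0.21894337, -0.53108216,  0.23037747]), 'eef_rot': array([-8.78626097e-04,  9.80965999e-01,  1.94177589e-01, -1.16292462e-05]), 'wrist_force': array([-0.38339721,  0.82251631,  0.25678118]), 'torque': array([-0.03381821, -0.02330363,  0.0197969 ]), 'grasp_force': 0.0, 'opening': 1.0008088504586334}
top {'K': [[498.5831, 0.0, 252.9891], [0.0, 498.5831, 199.7517], [0.0, 0.0, 1.0]], 'extrinsics': [[0.0027, -0.9999, 0.0099, 0.1192], [-0.9964, -0.0036, -0.0851, 0.4832], [0.0851, -0.0097, -0.9963, 1.3295], [0.0, 0.0, 0.0, 1.0]]}
side {'K': [[460.9032, 0.0, 258.5592], [0.0, 460.9032, 194.7074], [0.0, 0.0, 1.0]], 'extrinsics': [[-0.9011, -0.4329, -0.0269, 0.5003], [-0.1654, 0.4004, -0.9013, 0.0916], [0.4009, -0.8077, -0.4323, 1.3482], [0.0, 0.0, 0.0, 1.0]]}
wrist {'K': [[286.3864, 0.0, 253.3387], [0.0, 286.3864, 188.0142], [0.0, 0.0, 1.0]], 'hand_eye': [[0.0005, -0.9476, -0.3194, 0.081], [1.0, 0.0007, -0.0006, 0.0004], [0.0008, -0.3194, 0.9476, -0.1438], [0.0, 0.0, 0.0, 1.0]]}
```

View pics/top0.png

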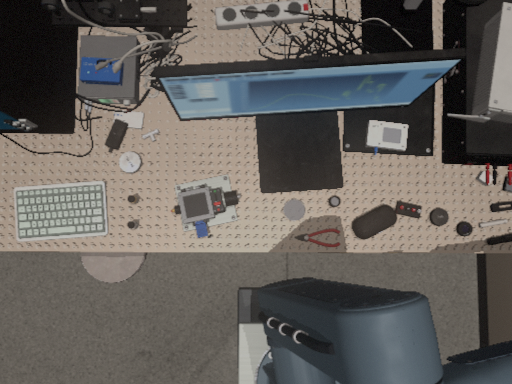

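View pics/side0.png

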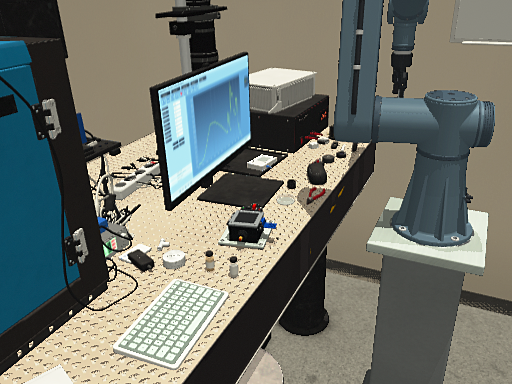

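Top view: holder around (200,205), blue tab at about (202,229) towards the robot, red slide near (217,204), monitor behind the holder, vials at (132,198) and (132,224).

```bash
cat > h.py <<'E'
import cv2,numpy as np
from bench import sensors, vision, ctrl
from scipy.spatial.transform import Rotation as R
def cam(n):
    m=vision.camera_model(n);K=np.array(m["K"])
    if n=="wrist":
        o=sensors.get_obs();q=o["eef_rot"];T=np.eye(4);T[:3,:3]=R.from_quat(np.r_[q[1:],q[0]]).as_matrix();T[:3,3]=o["eef_pos"]
        E=np.linalg.inv(T@np.array(m["hand_eye"]))
    else:E=np.array(m["extrinsics"])
    return K,E
def onplane(c,uv,z):
    K,E=c;Rm=E[:3,:3];C=-Rm.T@E[:3,3];d=Rm.T@np.linalg.inv(K)@np.array([uv[0],uv[1],1.]);return C+d*(z-C[2])/d[2]
def proj(c,p):
    K,E=c;x=K@(E[:3,:3]@np.asarray(p,float)+E[:3,3]);return x[:2]/x[2]
def blobs(im,lo,hi,amin=6):
    h=cv2.cvtColor(im,cv2.COLOR_BGR2HSV);m=cv2.inRange(h,lo,hi)
    n,l,s,c=cv2.connectedComponentsWithStats(m);return m,[(s[i,4],s[i,:4].tolist(),c[i]) for i in range(1,n) if s[i,4]>=amin]
E
python3 - <<'E'
from h import *
t=cv2.imread("pics/top0.png");c=cam("top")
x0,y0=165,165
crop=t[y0:255,x0:255]
for nm,lo,hi,z in(("blue",(100,90,50),(130,255,255),.051),("red",(0,120,60),(8,255,255),.0805),("red2",(172,120,60),(180,255,255),.0805),("green",(45,90,60),(85,255,255),.068)):
    for a,b,ce in blobs(crop,lo,hi,2)[1]: print(nm,a,ce+[x0,y0],b,onplane(c,ce+[x0,y0],z).round(4))
cv2.imwrite("pics/c1.png",cv2.resize(crop,None,fx=6,fy=6,interpolation=cv2.INTER_CUBIC))
E
```

```text
blue 140 [200.95       228.51428571] [31, 56, 11, 16] [0.4038 0.2576 0.051 ]
red 19 [217.         203.15789474] [49, 37, 7, 4] [0.4685 0.2142 0.0805]
red 2 [218.5 209. ] [53, 44, 2, 1] [0.4534 0.2102 0.0805]
```

View pics/c1.png

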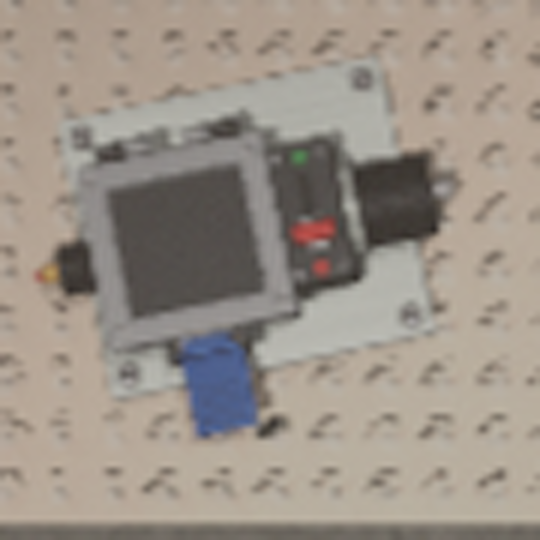

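The crop shows the lid corners at about (78,165), (262,140), (298,310), (115,350), and plate corners at about (62,120), (382,60), (435,325), (112,395). The red tab is at (313,232) and the blue tab's front end at (228,430).

```bash
python3 - <<'E'
from h import *
c=cam("top")
f=lambda u,v,z:onplane(c,((u+.5)/6-.5+165,(v+.5)/6-.5+165),z)
def fit(W,H):
    W=np.array(W)[:,:2];H=np.array(H)/1000.;r,_=R.align_vectors(np.c_[W-W.mean(0),0*W[:,0]],np.c_[H-H.mean(0),0*H[:,0]]);M=r.as_matrix()[:2,:2]
    t=W.mean(0)-M@H.mean(0);print("yaw",np.arctan2(M[1,0],M[0,0]),"t",t,"res mm",((W-t-H@M.T)*1000).round(1).tolist());return M,t
fit([f(62,120,.012),f(382,60,.012),f(435,325,.012),f(112,395,.012)],[(70,52),(70,-98),(-60,-98),(-60,52)])
M,t=fit([f(78,165,.068),f(262,140,.068),f(298,310,.068),f(115,350,.068)],[(40,42),(40,-42),(-42,-42),(-42,42)])
h=lambda p:((M.T@(p[:2]-t))*1000).round(1)
print("red tab",h(f(313,232,.0805)),"green",h(f(300,157,.068)),"blue front",h(f(228,430,.051)))
# side view check of red and blue
s=cv2.imread("pics/side0.png");cs=cam("side")
for nm,lo,hi in(("blue",(100,90,50),(130,255,255)),("red",(0,120,60),(8,255,255))):
    for a,b,ce in blobs(s[195:255,210:290],lo,hi,3)[1]: print(nm,a,ce+[210,195])
for p in [(-71,0,.051),(-20,-55.5,.0745)]:
    w=np.r_[M@np.array(p[:2])/1000+t,p[2]];print(w,proj(cs,w))
cv2.imwrite("pics/s1.png",cv2.resize(s[190:260,205:295],None,fx=7,fy=7,interpolation=cv2.INTER_CUBIC))
E
```

```text
yaw 0.2015951049662313 t [0.46745717 0.27019448] res mm [[-1.4, -1.6], [-3.3, 0.2], [3.4, 1.5], [1.4, -0.1]]
yaw 0.1964757661702637 t [0.4661216  0.26987666] res mm [[1.0, -0.9], [-4.2, 1.7], [2.2, 1.3], [1.0, -2.1]]
red tab [ -8.6 -54.4] green [ 25.7 -54.4] blue front [-84.3  -0.4]
blue 92 [267.41304348 223.73913043]
red 23 [253.56521739 206.34782609]
red 3 [258.66666667 208.66666667]
red 3 [239.66666667 239.33333333]
[0.39648759 0.25601646 0.051     ] [269.68537641 224.47434593]
[0.45734077 0.21154016 0.0745    ] [256.70102834 206.33187102]
```

View pics/s1.png

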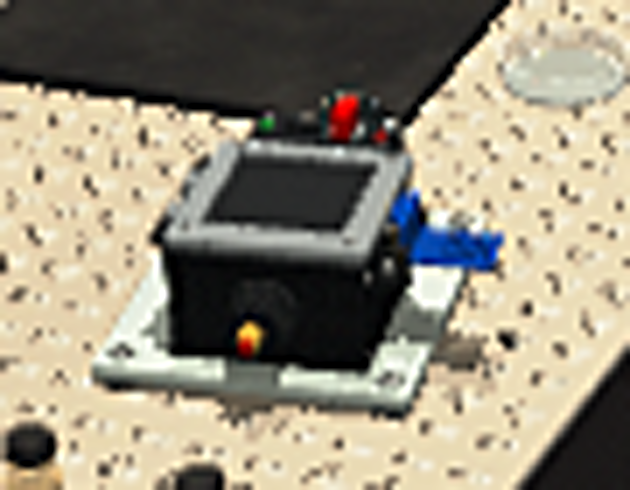

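Both fits agree: holder at (0.467, 0.270), yaw 0.20. The red tab sits at holder x≈-8.6 and the tab_press point at x≈-72; the side view agrees within 3 px. Next I move over the housing, in front of the red tab, with the fingers shut.

Emit:
carry_out(deltas="40 -50 0 0 0 0 1; 490 -598 70 0 0 0.19 1; 490 -598 70 0 0 0.19 1; 490 -598 70 0 0 0.19 1; 490 -598 70 0 0 0.19 1; 490 -598 70 0 0 0.19 1; 490 -598 70 0 0 0.19 1; 490 -598 70 0 0 0.19 1; 490 -598 70 0 0 0.19 1; 490 -598 70 0 0 0.19 1; 490 -598 70 0 0 0.19 1; 490 -598 70 0 0 0.19 1")

```text
time_s: 1.65
eef_pos: [0.4368, 0.1849, 0.1638]
eef_rot: [0.0, 0.995, 0.101, 0.0]
wrist_force: [1.5, -1.4, 0.5]
opening: 0.001
grasp_force: 0.0
```

Emit:
carry_out(deltas="0 0 0 0 0 0 1; 0 0 0 0 0 0 1")

```text
time_s: 1.9
eef_pos: [0.436, 0.1826, 0.1634]
eef_rot: [0.0, 0.995, 0.101, -0.001]
wrist_force: [-0.1, -0.7, -0.1]
opening: -0.002
grasp_force: 0.0
```

```bash
python3 - <<'E'
from h import *
c=cam("wrist");im=vision.camera("wrist");cv2.imwrite("pics/w1.png",im);o=sensors.get_obs()
print(o["time_s"],o["eef_pos"],o["eef_rot"],o["q"].round(3),o["wrist_force"])
t=np.array([.467,.270]);M=R.from_euler("z",.2).as_matrix()[:2,:2]
h=lambda p:((M.T@(p[:2]-t))*1000).round(1)
print("tcp in holder",h(o["eef_pos"]))
for nm,lo,hi,z in(("blue",(100,90,50),(130,255,255),.051),("red",(0,120,60),(8,255,255),.0805),("green",(45,90,60),(85,255,255),.068)):
    for a,b,ce in blobs(im,lo,hi,15)[1]: print(nm,a,ce,b,h(onplane(c,ce,z)))
E
```

```text
1.95 [0.43621813 0.1819097  0.16370777] [ 2.14825398e-04  9.94979091e-01  1.00082194e-01 -3.41696243e-04] [ 0.143  0.025  1.922 -0.     1.195  1.514] [0.34077713 0.87688332 0.23619246]
tcp in holder [-47.7 -80.2]
blue 942 [167.61571125 203.35031847] [148, 187, 36, 34] [-69.    2.4]
red 254 [220.61811024 149.76377953] [209, 144, 24, 12] [-11.  -53.8]
red 32 [222.5 165.5] [220, 163, 6, 6] [-23.9 -54.8]
red 511 [455.7925636  245.04500978] [420, 240, 73, 15] [ -96.7 -261.5]
red 428 [449.46028037 268.19859813] [418, 253, 62, 26] [-120.9 -261.2]
green 39 [219.79487179 106.02564103] [217, 103, 7, 7] [ 22.  -52.9]
```

View pics/w1.png

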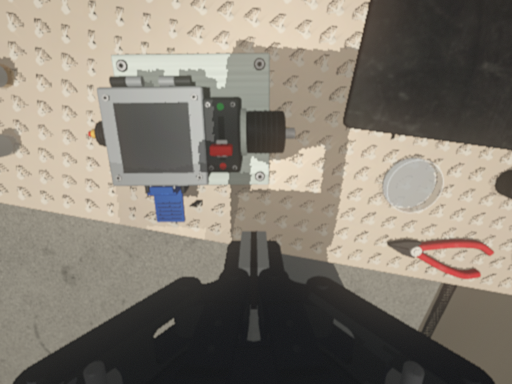

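Wrist view: lid corners at about (98,88), (208,86), (211,184), (112,186), red tab at (220,150), blue tab at (168,203), finger tips at (254,235). Plate right corners are at (270,54) and (270,186).

```bash
python3 - <<'E'
from h import *
c=cam("wrist");im=cv2.imread("pics/w1.png")
f=lambda u,v,z:onplane(c,(u,v),z)
def fit(W,H):
    W=np.array(W)[:,:2];H=np.array(H)/1000.;r,_=R.align_vectors(np.c_[W-W.mean(0),0*W[:,0]],np.c_[H-H.mean(0),0*H[:,0]]);M=r.as_matrix()[:2,:2]
    t=W.mean(0)-M@H.mean(0);print("yaw",np.arctan2(M[1,0],M[0,0]),"t",t,"res mm",((W-t-H@M.T)*1000).round(1).tolist());return M,t
h=lambda p:((M.T@(p[:2]-t))*1000).round(1)
M,t=fit([f(98,88,.068),f(208,86,.068),f(211,184,.068),f(112,186,.068)],[(40,42),(40,-42),(-42,-42),(-42,42)])
print("plate",h(f(270,54,.012)),h(f(270,186,.012)))
print("red",h(f(220.6,150,.0805)),"red front top",h(f(220,156,.0805)),"blue front",h(f(170,221,.051)),"green",h(f(220,106,.068)))
print("tcp",h(sensors.get_obs()["eef_pos"]))
E
```

```text
yaw 0.2013450571172268 t [0.46416175 0.26877096] res mm [[-1.2, 0.4], [0.8, -2.2], [1.4, -0.5], [-1.1, 2.3]]
plate [ 69.6 -95.7] [-61.1 -98.1]
red [ -8.1 -53.8] red front top [-13.  -53.1] blue front [-84.4   2. ] green [ 25.2 -53.2]
tcp [-44.8 -79.5]
```

Emit:
carry_out(deltas="11 -25 0 0 0 0 1; 11 -25 50 0 0 0 1; 11 -25 89 0 0 0 1; 11 -25 89 0 0 0 1; 11 -25 89 0 0 0 1")

```text
time_s: 2.58
eef_pos: [0.4436, 0.2086, 0.0765]
eef_rot: [-0.0, 0.995, 0.099, 0.001]
wrist_force: [1.3, -0.2, 1.1]
opening: 0.002
grasp_force: 0.0
```

```bash
python3 - <<'E'
from h import *
c=cam("wrist");im=vision.camera("wrist");o=sensors.get_obs()
print(o["eef_pos"],o["wrist_force"])
t=np.array([.465,.2692]);M=R.from_euler("z",.2013).as_matrix()[:2,:2]
h=lambda p:((M.T@(p[:2]-t))*1000).round(1)
print("tcp in holder",h(o["eef_pos"]))
for nm,lo,hi,z in(("red",(0,120,60),(8,255,255),.0805),("green",(45,90,60),(85,255,255),.068)):
    for a,b,ce in blobs(im,lo,hi,15)[1]: print(nm,a,ce,b,h(onplane(c,ce,z)))
cv2.imwrite("pics/w2.png",im)
E
```

```text
[0.44411574 0.20888696 0.07698952] [-0.2137152   0.95975966 -0.40309265]
tcp in holder [-32.5 -54.9]
red 688 [248.23255814 204.14825581] [231, 194, 35, 21] [ -8.1 -53. ]
red 82 [249.30487805 223.81707317] [245, 219, 10, 10] [-19.4 -53.5]
red 160 [505.025   306.10625] [497, 300, 15, 14] [ -73.8 -206. ]
red 136 [504.57352941 322.89705882] [495, 316, 17, 16] [ -86.4 -209.2]
green 101 [247.51485149 139.35643564] [242, 134, 12, 12] [ 24.  -52.7]
```

View pics/w2.png

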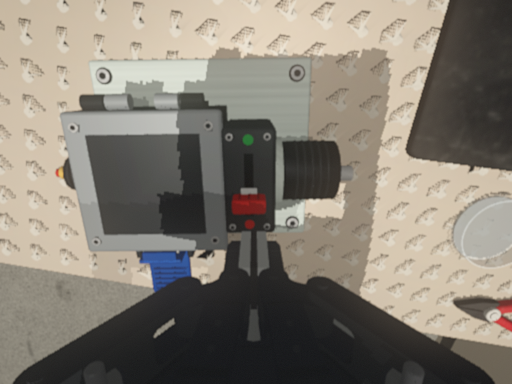

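Fingers stand directly in front of the red tab (248,204), with tips at about (254,238). Pushing.

Emit:
carry_out(deltas="0 0 3 0 0 0 1; 6 0 3 0 0 0 1; 10 0 3 0 0 0 1; 13 0 3 0 0 0 1; 16 0 3 0 0 0 1; 19 0 3 0 0 0 1; 21 0 3 0 0 0 1; 22 0 3 0 0 0 1; 22 0 3 0 0 0 1")

```text
time_s: 3.75
eef_pos: [0.464, 0.2137, 0.0719]
eef_rot: [0.0, 0.995, 0.1, 0.0]
wrist_force: [-0.9, -0.2, -0.2]
opening: -0.001
grasp_force: 0.2
```

```bash
cat > look.py <<'E'
from h import *
import sys
c=cam("wrist");im=vision.camera("wrist");o=sensors.get_obs()
t=np.array([.465,.2692]);M=R.from_euler("z",.2013).as_matrix()[:2,:2]
h=lambda p:((M.T@(p[:2]-t))*1000).round(1)
print(o["time_s"],o["eef_pos"],o["wrist_force"],"tcp in holder",h(o["eef_pos"]))
for nm,lo,hi,z in(("red",(0,120,60),(8,255,255),.0805),("green",(45,90,60),(85,255,255),.068),("blue",(100,90,50),(130,255,255),.051)):
    for a,b,ce in blobs(im,lo,hi,40)[1]:
        if 150<ce[0]<350:print(nm,a,ce.round(1),b,h(onplane(c,ce,z)))
cv2.imwrite(f"pics/{sys.argv[1]}.png",im)
E
python3 look.py w3
```

```text
3.8 [0.46402758 0.21368162 0.07188325] [-0.33920661 -0.38934688 -0.43009549] tcp in holder [-12.1 -54.2]
red 715 [250.  223.6] [233, 213, 35, 22] [  3.9 -53. ]
green 100 [249.7 180. ] [244, 175, 12, 11] [ 23.8 -52.7]
blue 141 [151.4 289.8] [143, 286, 22, 11] [-60.6  15.7]
```

Emit:
carry_out(deltas="2 0 0 0 0 0 1; 3.5 0 0 0 0 0 1; 5 0 0 0 0 0 1; 6 0 0 0 0 0 1; 6.5 0 0 0 0 0 1; 6.5 0 0 0 0 0 1")

```text
time_s: 4.55
eef_pos: [0.4698, 0.2149, 0.0718]
eef_rot: [0.0, 0.995, 0.1, -0.001]
wrist_force: [-4.4, -0.5, 2.4]
opening: 0.002
grasp_force: 2.1
```

```bash
python3 look.py w4
```

```text
4.6 [0.46982184 0.21495305 0.07180465] [-4.36425754 -1.31659446  2.83472896] tcp in holder [ -6.1 -54.1]
red 723 [250.  223.7] [233, 213, 35, 23] [  9.9 -52.9]
green 98 [249.9 190.7] [245, 186, 11, 11] [ 23.7 -52.7]
blue 62 [169.7 322.5] [163, 318, 12, 9] [-83.    5.7]
```

18 mm travelled and the force has risen to 4.4 N. I push one more millimetre to confirm the stop, then back off, rise and go in front of the blue tab.

Emit:
carry_out(deltas="1 0 0 0 0 0 1; 1 0 0 0 0 0 1")

```text
time_s: 4.85
eef_pos: [0.4699, 0.215, 0.0717]
eef_rot: [0.0, 0.995, 0.1, -0.002]
wrist_force: [-8.1, -1.9, 6.5]
opening: 0.0
grasp_force: 4.2
```

Emit:
carry_out(deltas="-6 0 0 0 0 0 1; -12 0 0 0 0 0 1; -20 0 -40 0 0 0 1; -71 -30 -60 0 0 0 1; -71 -54 -40 0 0 0 1; -71 -54 -20 0 0 0 1; -71 -54 0 0 0 0 1; -71 -54 8 0 0 0 1; -71 -54 8 0 0 0 1")

```text
time_s: 5.98
eef_pos: [0.3908, 0.2538, 0.0637]
eef_rot: [0.0, 0.995, 0.1, -0.0]
wrist_force: [0.1, -0.5, 1.0]
opening: -0.001
grasp_force: 0.0
```

```bash
python3 look.py w5
```

```text
6.025 [0.39124769 0.25395763 0.06419941] [-0.12173999  0.05935491 -0.61133239] tcp in holder [-75.3  -0.2]
blue 1652 [250.4 211.4] [225, 192, 48, 50] [-62.1   1. ]
```

View pics/w5.png

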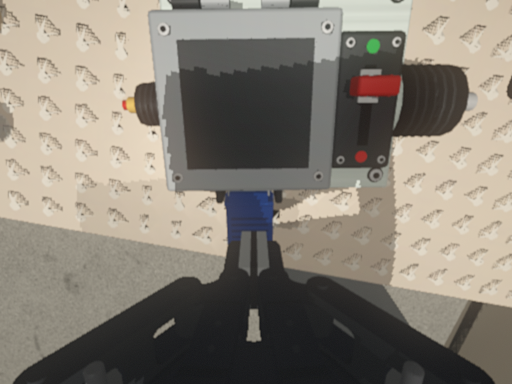

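Red slide is now at (374,86) beside the green dot, i.e. closed. The fingers stand over the blue tab, with tips at about (252,238). Pressing.

Emit:
carry_out(deltas="0 0 8 0 0 0 1; 0 0 12 0 0 0 1; 0 0 14 0 0 0 1; 0 0 16 0 0 0 1; 0 0 18 0 0 0 1; 0 0 19 0 0 0 1; 0 0 19 0 0 0 1")

```text
time_s: 6.9
eef_pos: [0.3908, 0.2539, 0.0449]
eef_rot: [0.0, 0.995, 0.1, -0.0]
wrist_force: [-2.7, -0.9, 5.4]
opening: -0.001
grasp_force: 2.7
```

```bash
python3 look.py w6
```

```text
6.95 [0.39073945 0.25391362 0.04488519] [-3.30816777 -1.84935942  4.23973293] tcp in holder [-75.8  -0.1]
blue 618 [250.5 227. ] [223, 220, 53, 24] [-63.    0.8]
```

View pics/w6.png

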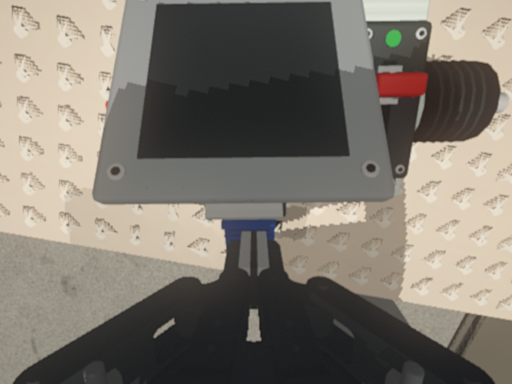

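The lid is up: it looks much larger, its front edge runs from (95,200) to (395,195), and the blue tab is pressed under the finger. Rising to let the tab spring back.

Emit:
carry_out(deltas="0 0 -8 0 0 0 1; -4 0 -25 0 0 0 1; -4 0 -53 0 0 0 1; -4 0 -53 0 0 0 1; -4 0 -53 0 0 0 1")

```text
time_s: 7.58
eef_pos: [0.3871, 0.2532, 0.0977]
eef_rot: [-0.0, 0.995, 0.1, 0.0]
wrist_force: [0.4, 0.3, -0.3]
opening: -0.001
grasp_force: 0.0
```

```bash
python3 look.py w7; python3 - <<'E'
from h import *
cv2.imwrite("pics/s7.png",cv2.resize(vision.camera("side")[160:270,190:310],None,fx=5,fy=5,interpolation=cv2.INTER_CUBIC))
E
```

```text
7.625 [0.38658839 0.2530023  0.09722449] [-0.80548576 -0.12680584  0.61508901] tcp in holder [-80.1  -0.2]
green 101 [349.1  47.5] [344, 42, 11, 12] [ 24.4 -53.1]
blue 1023 [254.  185.1] [231, 168, 39, 49] [-60.5  -1.1]
```

View pics/s7.png

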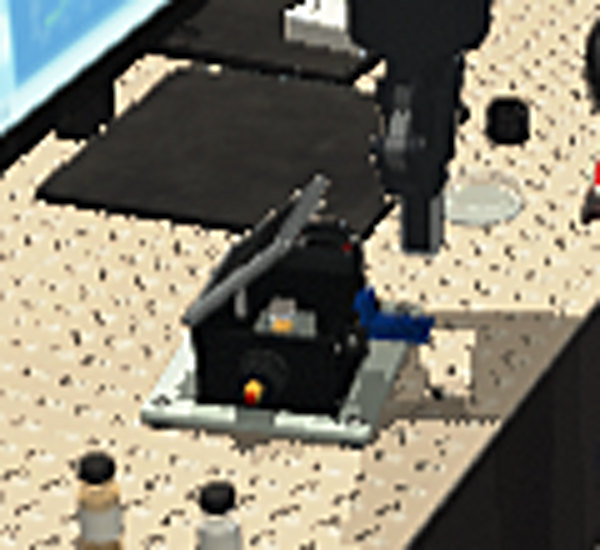

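Lid stands at about 43°, the tab has sprung back and the cuvette is in its well; the fingers are in front of the lid's underside. Pushing it over.

Emit:
carry_out(deltas="35 0 0 0 0 0 1; 45 0 0 0 0 0 1; 52 0 0 0 0 0 1; 59 0 0 0 0 0 1; 66 0 0 0 0 0 1; 73 0 0 0 0 0 1; 80 0 0 0 0 0 1; 87 0 0 0 0 0 1; 94 0 0 0 0 0 1; 100 0 0 0 0 0 1; 106 0 0 0 0 0 1; 106 0 0 0 0 0 1")

```text
time_s: 9.18
eef_pos: [0.4913, 0.2743, 0.0979]
eef_rot: [-0.0, 0.995, 0.1, 0.0]
wrist_force: [0.6, -1.1, -0.0]
opening: -0.003
grasp_force: 0.0
```

Emit:
carry_out(deltas="4 0 0 0 0 0 1; 8 0 0 0 0 0 1; 12 0 0 0 0 0 1; 12 0 0 0 0 0 1; 12 0 0 0 0 0 1")

```text
time_s: 9.8
eef_pos: [0.5026, 0.2767, 0.0978]
eef_rot: [0.0, 0.995, 0.1, -0.0]
wrist_force: [0.3, -0.2, 0.4]
opening: 0.0
grasp_force: 0.0
```

```bash
python3 look.py w8; python3 - <<'E'
from h import *
cv2.imwrite("pics/s8.png",cv2.resize(vision.camera("side")[160:270,190:310],None,fx=5,fy=5,interpolation=cv2.INTER_CUBIC))
E
```

```text
9.85 [0.5025332  0.27670867 0.09784243] [-0.19694596  0.44854691 -0.24894497] tcp in holder [38.3 -0.1]
red 561 [331.7 267.6] [317, 257, 31, 21] [ 10.1 -52. ]
green 67 [330.4 240.1] [326, 236, 10, 9] [ 23.4 -53.2]
blue 351 [253.3 326.7] [246, 309, 15, 33] [-67.8  -0.6]
```

View pics/s8.png

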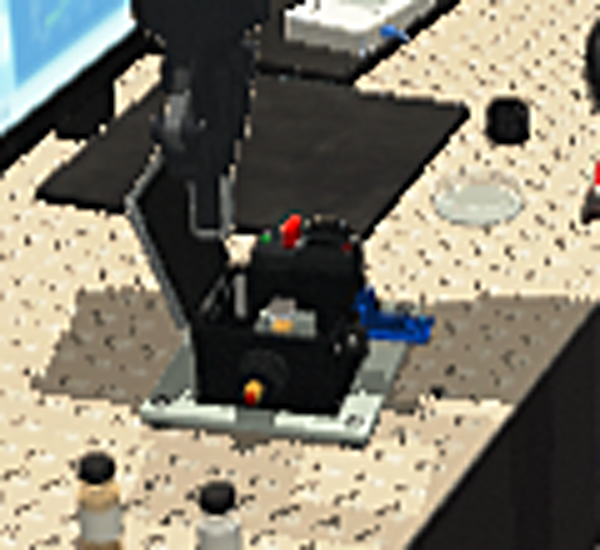

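The lid leans back well clear of the fingers, and the shutter (10.1) and holder (green dot 23.4) are where they should be. Retreating, then a final check.

Emit:
carry_out(deltas="-20 0 0 0 0 0 1; -50 0 -20 0 0 0 1; -80 0 -70 0 0 0 1; -100 0 -120 0 0 0 1; -100 0 -120 0 0 0 1; -100 0 -120 0 0 0 1; -100 0 -120 0 0 0 1")

```text
time_s: 10.78
eef_pos: [0.404, 0.2564, 0.2163]
eef_rot: [0.0, 0.995, 0.1, -0.001]
wrist_force: [-0.5, 0.5, -0.5]
opening: -0.001
grasp_force: 0.0
```

```bash
python3 look.py w9; python3 - <<'E'
from h import *
cv2.imwrite("pics/s9.png",cv2.resize(vision.camera("side")[160:270,190:310],None,fx=5,fy=5,interpolation=cv2.INTER_CUBIC))
E
```

```text
10.825 [0.40407319 0.25641367 0.21626661] [0.0156878  0.43439238 0.34223752] tcp in holder [-62.3  -0.3]
red 181 [308.3 103.5] [298, 99, 21, 10] [  7.8 -52.3]
blue 317 [249.7 165.7] [240, 156, 24, 32] [-59.7   3.2]
```

View pics/s9.png

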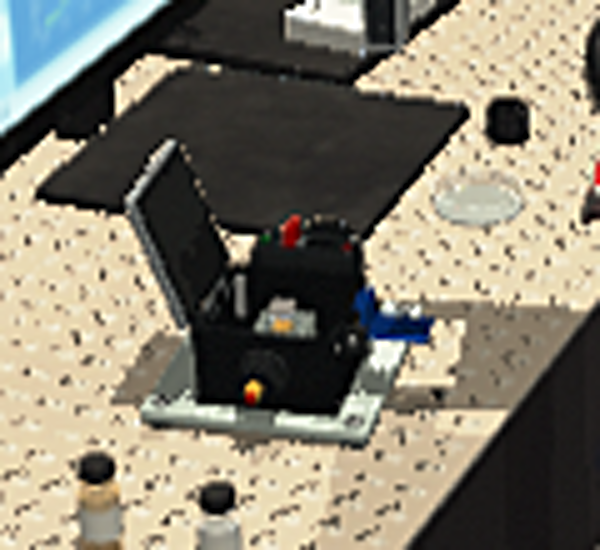

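The lid stays open at the same angle with the arm clear, the shutter is closed, the tab is up and the cuvette stands in its well.

```bash
python3 -c "
from bench import ctrl
print(ctrl.hand_in())"
```

```text
the job is handed in; nothing more can be done
None
```

The job is handed in: the shutter is pushed closed to its stop, the lid was released and rests fully open, the holder did not measurably move, and the cuvette still stands in its well; the hand-in call returned no verdict.

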